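Strip the blotting cassette and sort the rinsed parts into their drying trays

TASK

Swing the red gate of the blotting cassette over, past upright, so that it stays open by itself, and leave it open. Lift out the white frame inside, and lay the frame, the loose white clamp bar, the round white plug and the square white cap each flat, right way up, in the grey drying tray whose shape matches it.

Things in the scene. Friction and masses are not known exactly. Their poses are not given: they have to be found in the camera images.
- gate (a joint): Angle of the red lattice gate, rad: 0 closed, 1.57 upright, 2.4 its stop (leaning back, open). Weighs 160 g; falls shut, or once 0.2 past upright falls open, slowly. The cassette under it, fixed to the bench, has a black base 104 mm along x, 126 along y, walls 12 mm high; near wall 46 mm, far wall 150 mm beyond the handle. Closed, the gate's top is 45 mm above the bench.
- gate_handle (a point): Middle of the gate's steel handle, a round bar 10 mm thick, 80 long along y, on the robot's side. Closed, it is 40 mm above the bench, 44 mm clear of the gate's front edge, on a rod at each end; it can turn in a light grip. Axes swing with the gate: closed, x points level to the hinge, z up. The hinge axis is parallel to y, 150 mm along +x and 28 mm down (-z) from here.
- frame_mid (a point): White frame lying in the cassette on a 5 mm floor, under the gate: 60 mm along x, 84 along y, 8 thick, two openings beside a middle crossbar that carries a grip rib along x, 40 mm long, 12 thick (y), top 30 mm above the frame's underside. Point at the rib's centre, 15 mm above the underside; z up. About 50 g.
- bar_mid (a point): Loose white clamp bar, a straight bar 104 mm long (x), 22 mm wide (y), 24 mm high, lying on the bench; point at its centre, 12 mm above its underside. About 60 g.
- plug_mid (a point): Loose white round plug: flange 46 mm across and 11 mm high, above it a round grip 30 mm across up to 30 mm; point on its axis 15 mm above its underside. About 50 g.
- cap_mid (a point): Loose white square cap: plate 46 by 46 mm, 12 mm high, on it a grip rib along x, 40 mm long, 14 mm thick (y), up to 30 mm; point on the centre, 15 mm above its underside. About 50 g.
- tray_frame: For the frame: rectangular shallow grey plastic drying tray fixed to the bench, floor 3 mm above the bench, rim 4 mm wide and 6 mm high all round; origin at the centre of its underside on the bench, z up; recess 76 mm along x, 100 mm along y.
- tray_long: For the clamp bar: long narrow shallow grey plastic drying tray fixed to the bench, floor 3 mm above the bench, rim 4 mm wide and 6 mm high all round; origin at the centre of its underside on the bench, z up; recess 120 mm along x, 38 mm along y.
- tray_square: For the cap: square shallow grey plastic drying tray fixed to the bench, floor 3 mm above the bench, rim 4 mm wide and 6 mm high all round; origin at the centre of its underside on the bench, z up; recess 62 by 62 mm.
- tray_round: For the plug: round shallow grey plastic drying tray fixed to the bench, floor 3 mm above the bench, rim 4 mm wide and 6 mm high all round; origin at the centre of its underside on the bench, z up; recess 62 mm across.
Mind the look-alikes: they are no part of the job. What is shaped like the tray_round but blue or purple is not meant.

How it is judged:
On the way:
1. the gate has been swung over, past upright, and stays open (value of joint gate above 1.9 rad), for 0.2 s.
At the end, for the whole second after the job is handed in: The gate is open (more than 1.9 rad); frame, clamp bar, plug and cap lie each in the tray of its own shape, centre within 12 mm of the tray's centre, down on the tray's floor (within 3 mm), right way up and flat (within 0.08 rad), at rest and released (value of joint gate above 1.9 rad and horizontal distance between frame_mid and tray_frame below 0.012 m and z of frame_mid in the frame of tray_frame below 0.021 m and angle between each of frame_mid, bar_mid, plug_mid, cap_mid's own z axis and vertical below 0.08 rad and linear speed of each of frame, bar, plug, cap below 0.02 m/s and horizontal distance between bar_mid and tray_long below 0.012 m and z of bar_mid in the frame of tray_long below 0.018 m and horizontal distance between plug_mid and tray_round below 0.012 m and z of plug_mid in the frame of tray_round below 0.021 m and horizontal distance between cap_mid and tray_square below 0.012 m and z of cap_mid in the frame of tray_square below 0.021 m); the robot touches nothing.
It also fails if it takes over 144 s, if anything falls off the work surface, if the arm or the gripper's body presses on something with over 40 N, if the wrist force passes 120 N, or if a joint passes its speed limit or range.

ROBOT

A 7-joint arm with a two-finger parallel gripper is mounted at the origin on the work surface. World frame = base frame: x ahead of the robot, y to its left, z up, the work surface at z = 0. Lengths are in m, angles in rad, forces in N, time in s.
With the tool pointing down it reaches from about 0.425 to 0.875 m from the base axis. Payload 4.7 kg.
Tool frame: the origin (TCP) lies midway between the tips of the shut fingers; the grasp point (between the pads) lies 19 mm behind it; z points along the fingers, y is the line along which they close (so a half turn about z gives the same grasp; the last joint's range is limited). The gripper opens to 87 mm and grips with 3 to 60 N. Pads are 19 mm wide; open, the fingers measure 117 mm over their backs; the gripper's body (75 mm by 190 mm) begins 51 mm behind the grasp point.
Start: joints at [1.356, 0.321, -0.07, 1.45, 0.023, 1.371, -0.057], TCP at [0.147, -0.633, 0.223] pointing down, gripper open.
Joint ranges: [-2.86, 2.86], [-0.3, 2.09], [-1.38, 1.24], [0.06, 2.45], [-1.56, 4.7], [0.09, 2.05], [-2.69, 2.69]. Speed limits (rad/s): [2.57, 2.57, 3.14, 3.14, 3.14, 3.14, 3.14].

INTERFACE

Orientations are given as a rotation vector (axis times angle).
In Python, from bench import ctrl, get_image, calibration gives the robot as it stands.
- The arm moves only by the tool apply_moves, never from a script. Its arguments are lists of equal length, an entry for each row: "dp": the shift along the tool's x, y, z in m, a list of three; "twist": the turn, a rotation vector about the tool's x, y, z in rad, a list of three; "fingers": the closure, from 0 (fully open) to 1 (shut). In form: {"dp": [[dx, dy, dz], ...], "twist": [[ax, ay, az], ...], "fingers": [fingers, ...]}. A call has 1 to 10 rows; each row shifts and turns the commanded pose from where the row before left it, along the tool's axes as they then stand; what a row does not reach is not made up. A row lasts 1/10 s, in which the tool goes at most 50 mm and 8.59 degrees, less where a joint would pass 70% of its speed; a pose out of reach is approached as far as the arm can. A call is refused whole if a number of a shift passes 0.05 or a number of a turn 0.15, either way. A call with a gripper value outside its range is refused whole. The fingers move at their own pace and stop on an object; "newtons" is the grip in N (left out, the last holds). Time passes only in rows, so rows that do not move let the fingers close. It gives the time, the measured TCP pose, the force, the opening and the grip force at its end, in the units of the state.
- ctrl.get_state(): the state, without advancing time (a new reading comes with each control period).
- get_image(name): name is "scene" or "top"; returns the picture (480x640x3 uint8, red, green, blue); there is no depth.
- calibration(name): a dict with "fx", "fy", "cx", "cy" (pixels), "k1" (the pictures are not rectified: a ray, as slopes to the right and down, at radius r is drawn at 1 + k1 r^2 times it, then the intrinsics apply), "eye" and "attitude" of the camera in the world. Camera axes: x right, y up, looking along -z (the intrinsics and any distortion apply to the point x, -y, -z); pixel columns grow to the right and rows downward; lengths in m; the calibration is good to about 2 mm. A picture is of the moment at which its call begins. calibration takes no time and is no camera call.
- ctrl.close_job(): hands the job in; it is judged then, once.
The state is a dict: "time": time; "joint_positions": joint angles; "qd": joint speeds; "joint_torque": joint torques, N m; "position": TCP position; "tool_rot": TCP orientation; "ft_force": force on the tool from outside, world axes, zero at the start; "torque": the same for the moment, N m; "grip_width": opening from 0.0 (shut) to 1.0 (fully open); "grip_force": force on a finger pad.
Only numpy, scipy, OpenCV 4.12 (cv2) and the standard library are available. Lean on these libraries where they do the work, as an engineer would, in place of code of your own. Each camera call takes 0.05 s, during which the arm holds its last target. There are 200 camera calls.

## Working session

There is one attempt and no reset: what is moved stays moved. The work goes in short steps, Python scripts to look and compute and a tool call to move; the robot and the scene stay as the last step left them, time stands still between calls to the robot, and variables do not carry over. Pictures are saved under pics/ and viewed, at most 14 in all, crops included, and the job is handed in when it is done.

Besides the shell and the picture viewer there is one more tool, called after "Emit:" in YAML: its name, and indented under it one key for each argument. apply_moves: Moves the arm, as the interface text tells. Its arguments: {"type":"object","properties":{"dp":{"type":"array"},"twist":{"type":"array"},"fingers":{"type":"array"},"newtons":{"type":"number"}},"required":["dp","twist","fingers"]}

```bash
mkdir -p pics; ls; cat > h.py <<'E'
import numpy as np, cv2, json
from bench import ctrl,get_image,calibration
from scipy.spatial.transform import Rotation as R
def att(c):
    a=np.array(c["attitude"],float)
    return a if a.shape==(3,3) else (R.from_rotvec(a).as_matrix() if a.size==3 else R.from_quat(a).as_matrix())
def ray(name,uv):
    c=calibration(name); uv=np.atleast_2d(np.array(uv,float))
    K=np.array([[c["fx"],0,c["cx"]],[0,c["fy"],c["cy"]],[0,0,1]])
    d=(uv-[c["cx"],c["cy"]])/[c["fx"],c["fy"]]
    x=d.copy()
    for _ in range(30): x=d/(1+c["k1"]*(x**2).sum(1,keepdims=True))
    v=np.c_[x[:,0],-x[:,1],-np.ones(len(x))]
    return np.array(c["eye"]),v@att(c).T
def plane(name,uv,z):
    e,v=ray(name,uv); return e+v*((z-e[2])/v[:,2])[:,None]
def proj(name,p):
    c=calibration(name); q=(np.atleast_2d(p)-c["eye"])@att(c)
    s=np.c_[q[:,0],-q[:,1]]/-q[:,2:]; s=s*(1+c["k1"]*(s**2).sum(1,keepdims=True))
    return s*[c["fx"],c["fy"]]+[c["cx"],c["cy"]]
def snap(name,f):
    im=get_image(name); cv2.imwrite("pics/"+f,cv2.cvtColor(im,cv2.COLOR_RGB2BGR)); return im
E
python3 - <<'E'
from h import *
for n in("scene","top"):
    print(calibration(n)); snap(n,n+"0.png")
print(ctrl.get_state())
E
```

```text
pics
{'fx': 544.6642297114896, 'fy': 544.6642297114896, 'cx': 313.08927258450814, 'cy': 240.35171658931563, 'k1': -0.06705900442601515, 'eye': array([0.92165776, 0.72635971, 0.90876762]), 'attitude': array([0.27305827, 1.03925606, 2.43679995])}
{'fx': 522.5918958232154, 'fy': 522.5918958232154, 'cx': 316.4562285313717, 'cy': 241.378824772486, 'k1': -0.12270845987292439, 'eye': array([ 0.27946282, -0.06507925,  1.33358502]), 'attitude': array([ 0.12466664, -0.11996763, -1.56766944])}
{'time': 0.1, 'joint_positions': array([ 1.35609921,  0.32176134, -0.07012493,  1.4515452 ,  0.02261476,
        1.37082374, -0.05690499]), 'qd': array([-0.00095015, -0.00294865,  0.00027146, -0.00098329, -0.001414  ,
       -0.00013593,  0.00187319]), 'joint_torque': array([ 7.85906559e-04, -4.92570913e+01, -4.05835602e-01, -3.13398778e+01,
       -6.43277331e-02,  3.94712971e-02,  6.31667535e-05]), 'position': array([ 0.14728172, -0.63257857,  0.22156704]), 'tool_rot': array([-3.11933292e+00, -3.58512881e-01,  4.62689020e-04]), 'ft_force': array([-0.18137026,  0.52875118, -0.0019371 ]), 'torque': array([ 0.03175222,  0.01239873, -0.00626045]), 'grip_force': 0.0, 'grip_width': 0.9986748928101497}
```

View pics/top0.png

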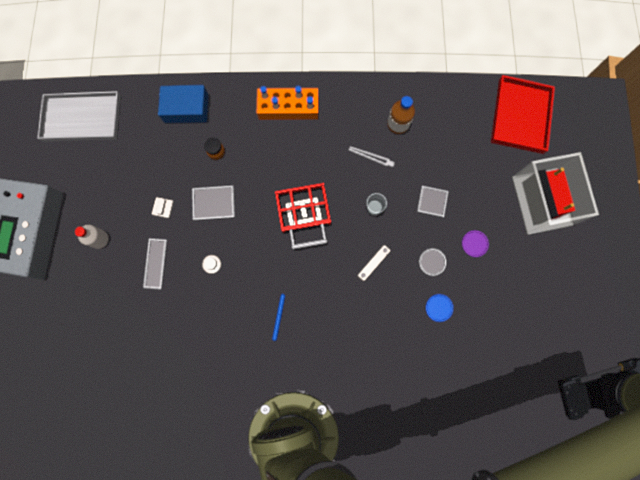

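View pics/scene0.png

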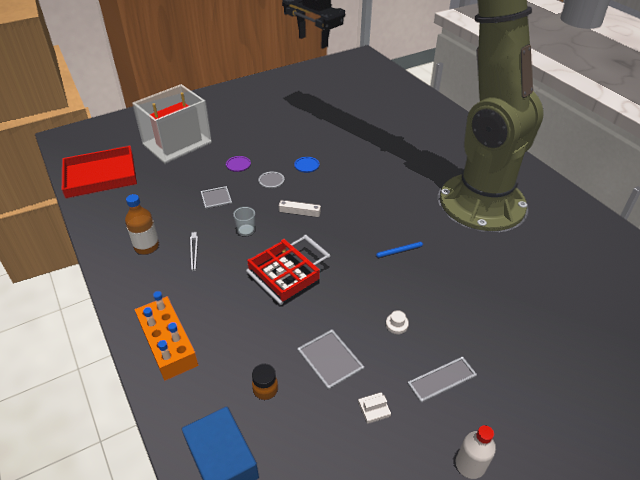

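The top view shows the gate at (303,212) with its handle at (309,243). The white parts are the cap at (162,208), plug at (211,264) and bar at (374,263). The grey trays are frame (213,203), long (154,264), square (433,201) and round (432,262). The purple and blue discs are look-alikes.

```bash
cat > m.py <<'E'
from h import *
def blob(im,name,c,w,lo,hi=256,sat=60):
    x,y=c; hsv=cv2.cvtColor(im,cv2.COLOR_RGB2HSV)
    m=((hsv[...,2]>=lo)&(hsv[...,2]<hi)&(hsv[...,1]<sat)).astype(np.uint8)
    k=np.zeros_like(m); k[y-w:y+w,x-w:x+w]=m[y-w:y+w,x-w:x+w]
    cs,_=cv2.findContours(k,cv2.RETR_EXTERNAL,cv2.CHAIN_APPROX_NONE)
    return max(cs,key=lambda q:cv2.contourArea(q))[:,0,:].astype(float)
def meas(im,name,c,w,lo,z,sat=60):
    q=blob(im,name,c,w,lo,sat=sat); p=plane(name,q,z)[:,:2]
    r=cv2.minAreaRect((p*1000).astype(np.float32))
    return np.round(r[0],1),np.round(r[1],1),round(r[2],1)
E
python3 - <<'E'
from m import *
T=cv2.imread("pics/top0.png")[...,::-1].copy();S=cv2.imread("pics/scene0.png")[...,::-1].copy()
for n,t,s,w,lo,z in[("cap",(162,208),(374,407),20,150,.012),("plug",(211,264),(397,322),18,150,.011),("bar",(374,263),(300,208),26,150,.024),
 ("trf",(213,203),(331,358),35,85,.006),("trl",(154,264),(442,379),37,85,.006),("trs",(433,201),(216,197),22,85,.006),("trr",(432,262),(271,179),19,85,.006)]:
    print(n,"top",meas(T,"top",t,w,lo,z),"scene",meas(S,"scene",s,w+(5 if w>30 else 0),lo,z))
a=cv2.resize(T[170:260,260:350],None,fx=6,fy=6,interpolation=cv2.INTER_CUBIC);b=cv2.resize(S[225:315,235:340],None,fx=6,fy=6,interpolation=cv2.INTER_CUBIC)
cv2.imwrite("pics/g1.png",cv2.resize(a[...,::-1],(540,540)));cv2.imwrite("pics/g2.png",b[...,::-1])
E
```

```text
cap top (array([578.1, 344.3]), array([47.5, 47.9]), 78.6) scene (array([578.5, 347.5]), array([46.9, 48.6]), 78.5)
plug top (array([430. , 208.8]), array([43.8, 46.8]), 0.1) scene (array([428.7, 208.7]), array([51.9, 45.7]), 59.9)
bar top (array([ 431.3, -205.7]), array([ 22.6, 105. ]), 48.6) scene (array([ 439. , -195.1]), array([ 42.6, 104.3]), 49.0)
trf top (array([592.1, 211.1]), array([ 89.8, 113.5]), 3.7) scene (array([589.5, 209.3]), array([184.5, 160.2]), 60.0)
trl top (array([431.3, 358.4]), array([ 52.6, 133.4]), 85.6) scene (array([450.6, 371.2]), array([137.1, 156.2]), 59.5)
trs top (array([ 595.6, -365. ]), array([75.8, 76.1]), 78.2) scene (array([ 595.6, -360.8]), array([79.4, 72. ]), 78.1)
trr top (array([ 434.9, -358.8]), array([72.3, 72.6]), 44.0) scene (array([ 436.1, -356.9]), array([71.2, 71.2]), 59.9)
```

View pics/g1.png

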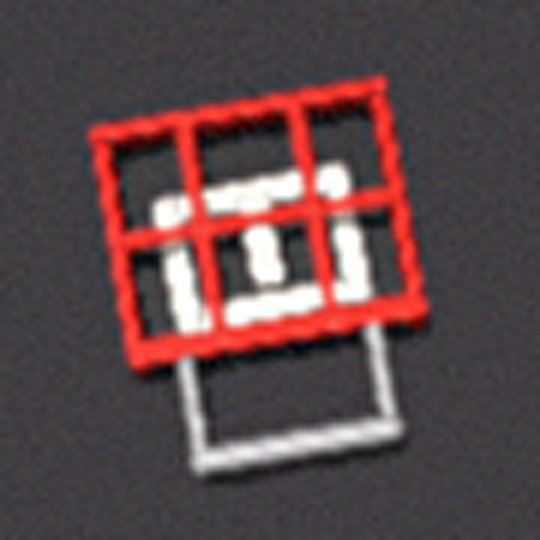

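View pics/g2.png

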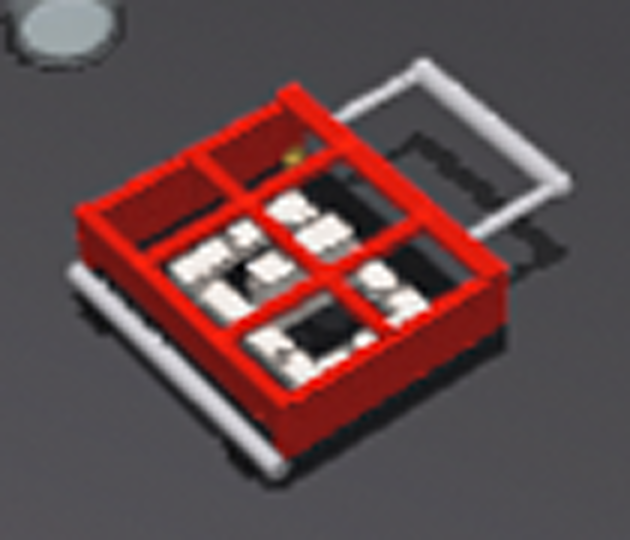

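The crops show the gate closed, with handle ends at top-image pixels (293.3,247.2) and (326.3,241.3). The frame's rib is near (304,212). I'll compute the handle, frame and cap rib and plan the first move.

```bash
cat >> m.py <<'E'
def wrap(a,p=np.pi): return (a+p/2)%p-p/2
def plan(xyz,yyaw,order="turn"):
    """displacement in tool axes after turning so that tool y lies at yyaw (mod pi), and the levelling turn"""
    s=ctrl.get_state(); M=R.from_rotvec(s["tool_rot"]).as_matrix()
    yn=np.arctan2(M[1,1],M[0,1]); d=wrap(np.radians(yyaw)-yn)
    y=yn+d; ty=np.array([np.cos(y),np.sin(y),0]); tz=np.array([0,0,-1.]); tx=np.cross(ty,tz)
    G=np.c_[tx,ty,tz]; tw=R.from_matrix(M.T@G).as_rotvec(); D=np.array(xyz)-s["position"]
    print("t",round(s["time"],1),"pos",s["position"].round(4),"j",s["joint_positions"].round(2),"w",round(s["grip_width"],3),"| turn",tw.round(3),"then dp",(G.T@D).round(4),"| before-turn dp",(M.T@D).round(4))
E
python3 - <<'E'
from m import *
T=cv2.imread("pics/top0.png")[...,::-1].copy();S=cv2.imread("pics/scene0.png")[...,::-1].copy()
h=plane("top",[(293.3,247.2),(326.3,241.3)],.04);h2=plane("scene",[(235+422/6,225+68/6),(235+565/6,225+183/6)],.04)
print("handle",h.round(3),h2.round(3),np.linalg.norm(h[0]-h[1]))
print("frame corners top z.013",plane("top",[(260+157/6,170+215/6),(260+345/6,170+170/6),(260+190/6,170+330/6),(260+365/6,170+293/6)],.013).round(3))
print("rib z.035",plane("top",[(260+260/6,170+225/6),(260+268/6,170+285/6)],.035).round(3))
c=np.array([.578,.345,.03])
for a in(-11.4,78.6):
    u=np.array([np.cos(np.radians(a)),np.sin(np.radians(a)),0])*.02; print(a,proj("scene",[c+u,c-u]).round(),proj("top",[c+u,c-u]).round())
b=S[385:430,350:400,::-1];b2=T[185:230,140:190,::-1]
cv2.imwrite("pics/cap.png",cv2.resize(np.hstack([b,b2]),None,fx=6,fy=6))
m=(h.mean(0)); print(m); plan([m[0],m[1],.15],10)
E
```

```text
handle [[ 0.468 -0.003  0.04 ]
 [ 0.483 -0.086  0.04 ]] [[ 0.483 -0.08   0.04 ]
 [ 0.467  0.001  0.04 ]] 0.0839430344431352
frame corners top z.013 [[ 0.58   0.017  0.013]
 [ 0.6   -0.064  0.013]
 [ 0.53   0.003  0.013]
 [ 0.546 -0.072  0.013]]
rib z.035 [[ 0.571 -0.028  0.035]
 [ 0.545 -0.031  0.035]]
-11.4 [[365. 403.]
 [385. 397.]] [[161. 198.]
 [158. 213.]]
78.6 [[379. 409.]
 [371. 391.]] [[152. 204.]
 [167. 207.]]
[ 0.47533585 -0.04457204  0.04      ]
t 0.1 pos [ 0.1473 -0.6326  0.2216] j [ 1.36  0.32 -0.07  1.45  0.02  1.37 -0.06] w 0.999 | turn [-1.000e-03 -1.000e-03 -1.516e+00] then dp [0.5221 0.4252 0.0716] | before-turn dp [ 0.4529 -0.4981  0.0724]
```

View pics/cap.png

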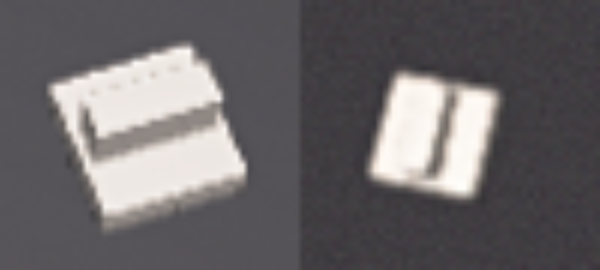

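The cap's rib runs along yaw −11.4°, and both views put the handle at about (0.475, −0.042). I'll sweep toward the handle.

Emit:
apply_moves:
  dp:
    - [0.045,-0.012,0]
    - [0.045,-0.012,0]
    - [0.045,-0.012,0]
    - [0.045,-0.012,0]
    - [0.045,-0.012,0]
    - [0.045,-0.012,0]
    - [0.045,-0.012,0]
    - [0.045,-0.012,0]
    - [0.045,-0.012,0]
    - [0.045,-0.012,0]
  twist:
    - [0,0,-0.1]
    - [0,0,-0.1]
    - [0,0,-0.1]
    - [0,0,-0.1]
    - [0,0,-0.1]
    - [0,0,-0.1]
    - [0,0,-0.1]
    - [0,0,-0.1]
    - [0,0,-0.1]
    - [0,0,-0.1]
  fingers: [0,0,0,0,0,0,0,0,0,0]
  newtons: 6

```text
time: 1.1
position: [0.4117, -0.2703, 0.2221]
tool_rot: [-2.562, -1.817, -0.0]
ft_force: [1.4, 0.3, 0.2]
grip_width: 1.002
grip_force: 0.0
```

```bash
python3 -c "
from m import *
plan([.475,-.042,.09],10.5)"
```

```text
t 1.1 pos [ 0.4117 -0.2703  0.2221] j [ 0.99  0.   -0.46  1.82  0.    1.32  0.19] w 1.002 | turn [-0.   -0.   -0.52] then dp [0.2129 0.1039 0.1321] | before-turn dp [ 0.2363 -0.0157  0.1322]
```

Emit:
apply_moves:
  dp:
    - [0.045,-0.003,0]
    - [0.045,-0.003,0]
    - [0.045,-0.003,0]
    - [0.045,-0.003,0]
    - [0.045,-0.003,0.03]
    - [0,0,0.03]
    - [0,0,0.03]
    - [0,0,0.03]
    - [0,0,0.01]
    - [0,0,0]
  twist:
    - [0,0,0]
    - [0,0,0]
    - [0,0,0]
    - [0,0,0]
    - [0,0,-0.13]
    - [0,0,-0.13]
    - [0,0,-0.13]
    - [0,0,-0.13]
    - [0,0,0]
    - [0,0,0]
  fingers: [0.3,0.3,0.3,0.3,0.3,0.3,0.3,0.3,0.3,0.3]

```text
time: 2.1
position: [0.4702, -0.0586, 0.0936]
tool_rot: [-2.017, -2.405, 0.002]
ft_force: [-0.4, 0.4, -0.1]
grip_width: 0.698
grip_force: 0.0
```

```bash
python3 -c "
from m import *
plan([.475,-.042,.022],10.5)"
```

```text
t 2.1 pos [ 0.4702 -0.0586  0.0936] j [ 0.75  0.1  -0.71  2.01  0.08  1.06  0.18] w 0.698 | turn [-0.003 -0.002 -0.008] then dp [0.0154 0.0078 0.0716] | before-turn dp [0.0153 0.0079 0.0716]
```

Emit:
apply_moves:
  dp:
    - [0.015,0.008,0]
    - [0,0,0]
    - [0,0,0]
    - [0,0,0.02]
    - [0,0,0.02]
    - [0,0,0.02]
    - [0,0,0.011]
    - [0,0,0]
  twist:
    - [0,0,0]
    - [0,0,0]
    - [0,0,0]
    - [0,0,0]
    - [0,0,0]
    - [0,0,0]
    - [0,0,0]
    - [0,0,0]
  fingers: [0.62,0.62,0.62,0.62,0.62,0.62,0.62,0.62]

```text
time: 2.9
position: [0.4756, -0.0432, 0.023]
tool_rot: [-2.015, -2.407, 0.002]
ft_force: [0.8, -0.2, -0.6]
grip_width: 0.378
grip_force: 0.0
```

Emit:
apply_moves:
  dp:
    - [0,0,0]
    - [0,0,0]
    - [0,0,0]
    - [0,0,0]
    - [0,0,0]
    - [0,0,0]
  twist:
    - [0,0,0]
    - [0,0,0]
    - [0,0,0]
    - [0,0,0]
    - [0,0,0]
    - [0,0,0]
  fingers: [1,1,1,1,1,1]
  newtons: 6

```text
time: 3.5
position: [0.4797, -0.0424, 0.0251]
tool_rot: [2.012, 2.407, 0.006]
ft_force: [5.5, 0.7, -1.7]
grip_width: 0.112
grip_force: 6.0
```

```bash
python3 - <<'E'
from m import *
s=ctrl.get_state();p=s["position"];print(p,s["grip_width"]*87,s["ft_force"])
# arc offsets from closed: d_hinge, dz
for a in np.arange(0,2.31,.115):
    c,n=np.cos(a),np.sin(a); x=-.150*c+.028*n; z=.150*n+.028*c
    print(round(a,2),round(x+.15,4),round(z-.028,4))
E
```

```text
[ 0.47969067 -0.04239191  0.02511219] 9.75099149405747 [ 5.51888654  0.74919002 -1.66658606]
0.0 0.0 0.0
0.12 0.0042 0.017
0.23 0.0103 0.0335
0.34 0.0183 0.0491
0.46 0.028 0.0637
0.58 0.0393 0.0771
0.69 0.0521 0.0891
0.8 0.0662 0.0995
0.92 0.0814 0.1083
1.04 0.0975 0.1153
1.15 0.1143 0.1204
1.27 0.1315 0.1235
1.38 0.149 0.1246
1.5 0.1666 0.1237
1.61 0.1839 0.1208
1.72 0.2007 0.1159
1.84 0.2169 0.1092
1.96 0.2322 0.1006
2.07 0.2464 0.0903
2.18 0.2593 0.0784
2.3 0.2708 0.0652
```

Emit:
apply_moves:
  dp:
    - [0,0.008,-0.017]
    - [0,0.006,-0.0165]
    - [0,0.008,-0.0155]
    - [0,0.01,-0.0145]
    - [0,0.011,-0.0135]
    - [0,0.013,-0.012]
    - [0,0.014,-0.0105]
    - [0,0.015,-0.009]
    - [0,0.016,-0.007]
    - [0,0,0]
  twist:
    - [0,0,0]
    - [0,0,0]
    - [0,0,0]
    - [0,0,0]
    - [0,0,0]
    - [0,0,0]
    - [0,0,0]
    - [0,0,0]
    - [0,0,0]
    - [0,0,0]
  fingers: [1,1,1,1,1,1,1,1,1,1]

```text
time: 4.5
position: [0.578, -0.0249, 0.141]
tool_rot: [2.013, 2.408, 0.002]
ft_force: [-2.1, -1.2, 8.1]
grip_width: 0.112
grip_force: 6.0
```

Emit:
apply_moves:
  dp:
    - [0,0.017,-0.005]
    - [0,0.017,-0.003]
    - [0,0.0175,-0.001]
    - [0,0.0175,0.001]
    - [0,0.0175,0.003]
    - [0,0.017,0.005]
    - [0,0.016,0.0065]
    - [0,0.0155,0.0085]
    - [0,0.014,0.0105]
    - [0,0,0]
  twist:
    - [0,0,0]
    - [0,0,0]
    - [0,0,0]
    - [0,0,0]
    - [0,0,0]
    - [0,0,0]
    - [0,0,0]
    - [0,0,0]
    - [0,0,0]
    - [0,0,0]
  fingers: [1,1,1,1,1,1,1,1,1,1]

```text
time: 5.5
position: [0.7234, 0.0014, 0.112]
tool_rot: [-2.015, -2.41, -0.0]
ft_force: [0.5, -0.3, 1.0]
grip_width: 0.109
grip_force: 6.0
```

Emit:
apply_moves:
  dp:
    - [0,0,0]
    - [0,0,0]
    - [0,0,0]
    - [0,0,-0.03]
    - [0,0,-0.03]
    - [0,0,-0.03]
    - [0,-0.03,0]
    - [0,-0.04,0]
    - [0,-0.04,0]
    - [0,-0.03,0]
  twist:
    - [0,0,0]
    - [0,0,0]
    - [0,0,0]
    - [0,0,0]
    - [0,0,0]
    - [0,0,0]
    - [0,0,0]
    - [0,0,0]
    - [0,0,0]
    - [0,0,0]
  fingers: [0.6,0.6,0.6,0.6,0.6,0.6,0.6,0.6,0.6,0.6]

```text
time: 6.5
position: [0.5822, -0.0235, 0.2038]
tool_rot: [-2.015, -2.41, 0.003]
ft_force: [0.2, -0.1, 0.9]
grip_width: 0.403
grip_force: 0.0
```

```bash
python3 - <<'E'
from m import *
T=snap("top","t2.png");S=snap("scene","s2.png")
x=[cv2.resize(T[160:260,250:360,::-1],(396,360)),cv2.resize(S[200:325,225:362,::-1],(394,360))]
cv2.imwrite("pics/c2.png",np.hstack(x))
plan([.565,-.03,.1],10.5+90)
E
```

```text
t 6.6 pos [ 0.5812 -0.0244  0.2041] j [ 0.62  0.26 -0.73  1.63  0.18  1.32  0.03] w 0.401 | turn [0.    0.005 1.564] then dp [-0.0169  0.0025  0.1041] | before-turn dp [-0.0023 -0.0166  0.1041]
```

View pics/c2.png

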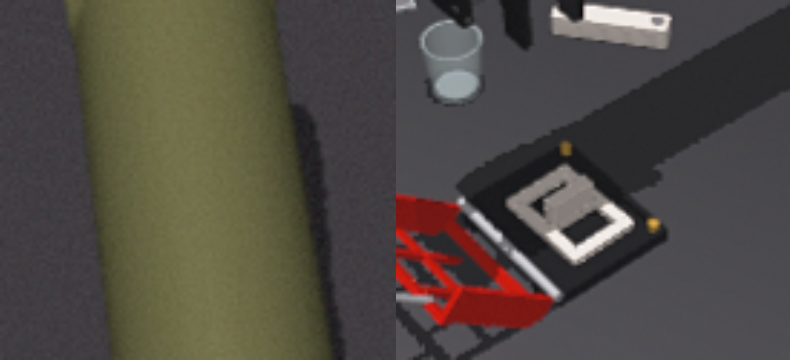

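The gate lies open past its stop side, and the frame sits in the cassette with its rib visible at about scene pixel (286,268). I'll work out the frame pose.

```bash
python3 - <<'E'
from m import *
S=cv2.imread("pics/s2.png")[...,::-1].copy()
g=cv2.cvtColor(S,cv2.COLOR_RGB2HSV)
m=((g[...,2]>95)&(g[...,1]<60)).astype(np.uint8); k=np.zeros_like(m); k[252:296,258:312]=m[252:296,258:312]
k=cv2.morphologyEx(k,cv2.MORPH_OPEN,np.ones((2,2),np.uint8))
cs,_=cv2.findContours(k,cv2.RETR_EXTERNAL,cv2.CHAIN_APPROX_NONE); q=max(cs,key=cv2.contourArea)[:,0].astype(float)
print(len(q),q.min(0),q.max(0))
p=plane("scene",q,.011)[:,:2]; r=cv2.minAreaRect((p*1000).astype(np.float32)); print(r)
f=lambda x,y:(225+(x-396)/2.876,200+y/2.88)
print(plane("scene",[f(507,200),f(567,165),f(635,213),f(573,257)],.013).round(3))
cv2.imwrite("pics/c3.png",cv2.resize(S[245:300,255:325,::-1],None,fx=10,fy=10,interpolation=cv2.INTER_CUBIC))
E
```

```text
93 [265. 258.] [308. 292.]
((565.2991943359375, -20.202255249023438), (65.90144348144531, 88.85212707519531), 10.8646821975708)
[[ 0.604 -0.058  0.013]
 [ 0.545 -0.068  0.013]
 [ 0.524  0.004  0.013]
 [ 0.587  0.02   0.013]]
```

View pics/c3.png

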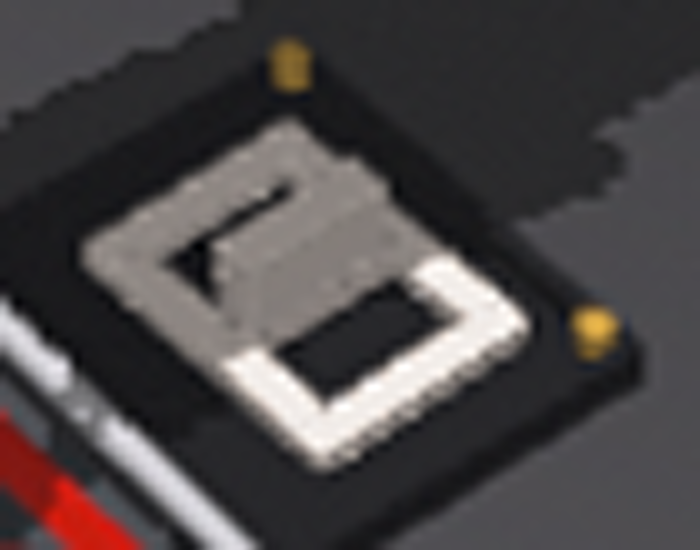

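Emit:
apply_moves:
  dp:
    - [0,0,0]
    - [0,0,0]
    - [0,0,0]
    - [0,0,0]
    - [0,0,0]
    - [0,0,0]
    - [0,0,0]
    - [0,0,0]
    - [0,0,0]
    - [0,0,0]
  twist:
    - [0,0,0.142]
    - [0,0,0.142]
    - [0,0,0.142]
    - [0,0,0.142]
    - [0,0,0.142]
    - [0,0,0.142]
    - [0,0,0.142]
    - [0,0,0.142]
    - [0,0,0.142]
    - [0,0,0.142]
  fingers: [0.6,0.6,0.6,0.6,0.6,0.6,0.6,0.6,0.6,0.6]

```text
time: 7.6
position: [0.5855, -0.0227, 0.204]
tool_rot: [-3.101, -0.506, -0.001]
ft_force: [-0.1, 0.8, -1.0]
grip_width: 0.402
grip_force: 0.0
```

Emit:
apply_moves:
  dp:
    - [0,0,0]
    - [0,0,0.04]
    - [0,0,0.04]
    - [0,0,0]
  twist:
    - [0,0,0.142]
    - [0,0,0]
    - [0,0,0]
    - [0,0,0]
  fingers: [0.6,0.6,0.6,0.6]

```text
time: 8.0
position: [0.5811, -0.023, 0.1186]
tool_rot: [-3.126, -0.294, 0.016]
ft_force: [-0.8, -0.7, -1.6]
grip_width: 0.405
grip_force: 0.0
```

```bash
python3 -c "
from m import *
plan([.565,-.026,.018],100.9)"
```

```text
t 8.0 pos [ 0.5811 -0.023   0.1186] j [ 0.44  0.3  -0.53  1.73  0.16  1.16 -1.51] w 0.405 | turn [-0.003  0.01  -0.003] then dp [-0.0164 -0.      0.1006] | before-turn dp [-0.0154  0.0003  0.1008]
```

Emit:
apply_moves:
  dp:
    - [-0.016,0,0.03]
    - [0,0,0.03]
    - [0,0,0.025]
    - [0,0,0.013]
    - [0,0,0.003]
    - [0,0,0]
  twist:
    - [0,0.007,0]
    - [0,0,0]
    - [0,0,0]
    - [0,0,0]
    - [0,0,0]
    - [0,0,0]
  fingers: [0.6,0.6,0.6,0.6,0.6,0.6]

```text
time: 8.6
position: [0.5708, -0.0259, 0.024]
tool_rot: [-3.127, -0.293, -0.013]
ft_force: [-0.3, -0.5, 0.1]
grip_width: 0.4
grip_force: 0.0
```

Emit:
apply_moves:
  dp:
    - [0,0,0]
    - [0,0,0]
    - [0,0,0]
    - [0,0,0]
    - [0,0,0]
    - [0,0,0]
  twist:
    - [0,0,0]
    - [0,0,0]
    - [0,0,0]
    - [0,0,0]
    - [0,0,0]
    - [0,0,0]
  fingers: [1,1,1,1,1,1]
  newtons: 15

```text
time: 9.2
position: [0.5701, -0.0259, 0.0235]
tool_rot: [-3.127, -0.293, -0.012]
ft_force: [-1.7, 0.3, 4.4]
grip_width: 0.135
grip_force: 15.0
```

```bash
python3 -c "
from m import *
plan([.592,.211,.1],93.7); print(ctrl.get_state()['ft_force'])"
```

```text
t 9.2 pos [ 0.5701 -0.0259  0.0235] j [ 0.43  0.38 -0.51  1.85  0.22  0.96 -1.55] w 0.135 | turn [-0.    -0.008  0.122] then dp [ 0.0371 -0.235  -0.0765] | before-turn dp [ 0.0661 -0.2287 -0.0761]
[-1.68223378  0.27523727  4.42564961]
```

Emit:
apply_moves:
  dp:
    - [0,0,0]
    - [0,0,0]
    - [-0.004,0,0.006]
    - [0,0,0]
    - [0,0,0]
    - [0,0,0]
    - [0,0,0]
    - [0,0,0]
    - [0,0,0]
    - [0,0,0]
  twist:
    - [0,0,0]
    - [0,0,0]
    - [0,-0.008,0]
    - [0,0,0]
    - [0,0,0]
    - [0,0,0]
    - [0,0,0]
    - [0,0,0]
    - [0,0,0]
    - [0,0,0]
  fingers: [0.7,0.7,0.7,0.7,0.7,1,1,1,1,1]

```text
time: 10.2
position: [0.566, -0.0268, 0.0169]
tool_rot: [3.128, 0.293, -0.001]
ft_force: [0.5, -0.4, 0.1]
grip_width: 0.133
grip_force: 15.0
```

Emit:
apply_moves:
  dp:
    - [0,0,-0.02]
    - [0,0,-0.03]
    - [0,0,-0.04]
    - [0,0,-0.04]
    - [0,0,0]
    - [0,0,0]
  twist:
    - [0,0,0]
    - [0,0,0]
    - [0,0,0]
    - [0,0,0]
    - [0,0,0]
    - [0,0,0]
  fingers: [1,1,1,1,1,1]

```text
time: 10.8
position: [0.5666, -0.0268, 0.1478]
tool_rot: [3.127, 0.293, 0.002]
ft_force: [-1.1, 0.5, -0.3]
grip_width: 0.132
grip_force: 15.0
```

```bash
python3 - <<'E'
from m import *
S=snap("scene","s4.png")
plan([.591,.210,.10],93.7); print(proj("scene",[ctrl.get_state()["position"]]))
cv2.imwrite("pics/c4.png",cv2.resize(S[180:310,200:360,::-1],None,fx=4,fy=4))
E
```

```text
t 10.8 pos [ 0.5655 -0.0269  0.1463] j [ 0.47  0.24 -0.54  1.74  0.13  1.2  -1.48] w 0.138 | turn [0.    0.002 0.122] then dp [ 0.0407 -0.2348  0.0463] | before-turn dp [ 0.0691 -0.2281  0.0462]
[[282.59891278 228.08353296]]
```

View pics/c4.png

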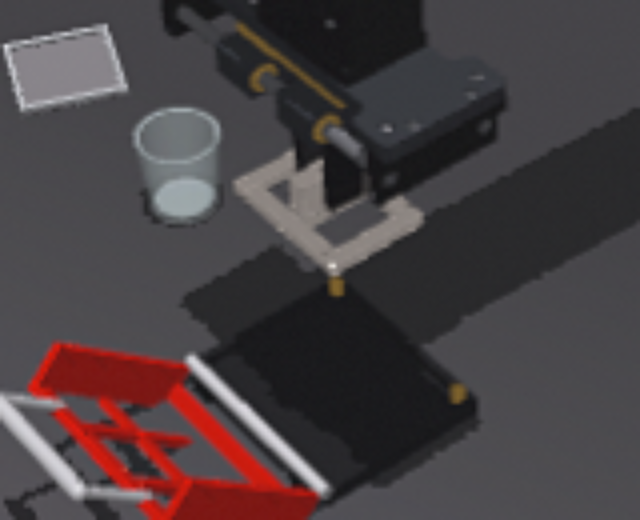

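The frame hangs level in the fingers and the gate is still open. Next is the frame's tray.

Emit:
apply_moves:
  dp:
    - [0.0115,-0.038,0]
    - [0.0115,-0.038,0]
    - [0.0115,-0.038,0]
    - [0.0115,-0.038,0]
    - [0.0115,-0.038,0]
    - [0.0115,-0.038,0.0]
    - [0,0,0.03]
    - [0,0,0.03]
    - [0,0,0]
    - [0,0,0]
  twist:
    - [0,0,0]
    - [0,0,0]
    - [0,0,0]
    - [0,0,0]
    - [0,0,0]
    - [0,0,0]
    - [0,0,0.06]
    - [0,0,0.06]
    - [0,0,0]
    - [0,0,0]
  fingers: [1,1,1,1,1,1,1,1,1,1]

```text
time: 11.85
position: [0.5903, 0.2095, 0.0853]
tool_rot: [3.139, 0.107, -0.007]
ft_force: [0.5, -0.2, 0.5]
grip_width: 0.139
grip_force: 15.0
```

```bash
python3 -c "
from m import *
plan([.591,.210,.016],93.7)"
```

```text
t 11.8 pos [0.5903 0.2095 0.0853] j [ 0.09  0.44 -0.6   1.65  0.27  1.14 -2.08] w 0.139 | turn [0.001 0.004 0.004] then dp [ 0.0007 -0.0004  0.0693] | before-turn dp [ 0.001  -0.0005  0.0693]
```

Emit:
apply_moves:
  dp:
    - [0.001,0,0.03]
    - [0,0,0.025]
    - [0,0,0.01]
    - [0,0,0.004]
    - [0,0,0]
    - [0,0,0]
  twist:
    - [0,0.004,0]
    - [0,0,0]
    - [0,0,0]
    - [0,0,0]
    - [0,0,0]
    - [0,0,0]
  fingers: [1,1,1,1,1,1]

```text
time: 12.45
position: [0.5936, 0.2106, 0.0194]
tool_rot: [-3.139, -0.105, -0.009]
ft_force: [-0.1, -0.6, -0.1]
grip_width: 0.134
grip_force: 15.0
```

Emit:
apply_moves:
  dp:
    - [0,0,0]
    - [0,0,0]
    - [0,0,0]
    - [0,0,0]
    - [0,0,-0.02]
    - [0,0,-0.04]
    - [0,0,-0.04]
    - [0,0,-0.03]
    - [0,0,0]
  twist:
    - [0,0,0]
    - [0,0,0]
    - [0,0,0]
    - [0,0,0]
    - [0,0,0]
    - [0,0,0]
    - [0,0,0]
    - [0,0,0]
    - [0,0,0]
  fingers: [0.6,0.6,0.6,0.6,0.6,0.6,0.6,0.6,0.6]

```text
time: 13.35
position: [0.5949, 0.2118, 0.1533]
tool_rot: [-3.137, -0.105, -0.019]
ft_force: [0.7, 0.3, -0.4]
grip_width: 0.401
grip_force: 0.0
```

```bash
python3 -c "
from m import *
plan([.578,.345,.015],-11.4+90)"
```

```text
t 13.3 pos [0.5949 0.2118 0.1533] j [ 0.11  0.38 -0.62  1.58  0.23  1.24 -2.05] w 0.401 | turn [-0.003 -0.012  0.266] then dp [-0.0429 -0.1273  0.1383] | before-turn dp [-0.0096 -0.1338  0.1385]
```

Emit:
apply_moves:
  dp:
    - [-0.003,-0.044,0]
    - [-0.003,-0.045,0]
    - [-0.003,-0.045,0]
    - [0,0,0.04]
    - [0,0,0.04]
    - [0,0,0]
    - [0,0,0]
  twist:
    - [0,-0.01,0]
    - [0,0,0]
    - [0,0,0]
    - [0,0,0.133]
    - [0,0,0.133]
    - [0,0,0]
    - [0,0,0]
  fingers: [0.6,0.6,0.6,0.6,0.6,0.6,0.6]

```text
time: 14.05
position: [0.5732, 0.3427, 0.0671]
tool_rot: [3.124, -0.308, -0.013]
ft_force: [0.3, 0.7, 0.4]
grip_width: 0.396
grip_force: 0.0
```

```bash
python3 -c "
from m import *
plan([.578,.345,.015],-11.4+90)"
```

```text
t 14.1 pos [0.5732 0.3427 0.0671] j [-0.15  0.54 -0.57  1.55  0.3   1.15 -2.55] w 0.396 | turn [0.003 0.008 0.003] then dp [ 0.0043 -0.0033  0.0521] | before-turn dp [ 0.0047 -0.0034  0.0521]
```

Emit:
apply_moves:
  dp:
    - [0.004,-0.003,0.025]
    - [0,0,0.015]
    - [0,0,0.01]
    - [0,0,0]
    - [0,0,0]
    - [0,0,0]
    - [0,0,0]
    - [0,0,0]
    - [0,0,0]
  twist:
    - [0.003,0.008,0]
    - [0,0,0]
    - [0,0,0]
    - [0,0,0]
    - [0,0,0]
    - [0,0,0]
    - [0,0,0]
    - [0,0,0]
    - [0,0,0]
  fingers: [0.6,0.6,0.6,0.6,1,1,1,1,1]

```text
time: 14.95
position: [0.5784, 0.3458, 0.0186]
tool_rot: [-3.124, 0.312, -0.004]
ft_force: [0.2, 0.3, 2.4]
grip_width: 0.16
grip_force: 15.0
```

```bash
python3 - <<'E'
from m import *
T=snap("top","t5.png");S=snap("scene","s5.png")
print("trf top",meas(S,"scene",(331,358),42,85,.006))
cv2.imwrite("pics/c5.png",cv2.resize(S[315:445,290:450,::-1],None,fx=4,fy=4))
plan([.596,-.363,.2],-11.8+90)
E
```

```text
trf top (array([607.7, 197.5]), array([196.8, 119.1]), 62.0)
t 15.1 pos [0.5784 0.3459 0.0186] j [-0.17  0.59 -0.55  1.58  0.34  1.07 -2.58] w 0.162 | turn [-0.002 -0.002  0.007] then dp [ 0.1621  0.6903 -0.1814] | before-turn dp [ 0.1579  0.691  -0.1824]
```

View pics/c5.png

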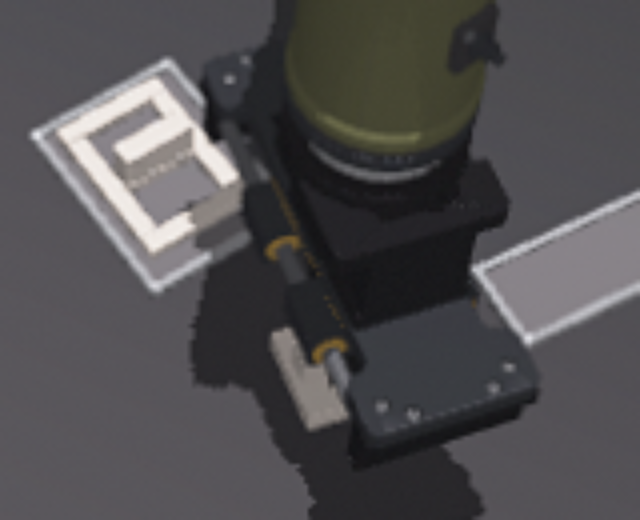

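The frame lies flat and well within its tray, around scene (325,357). The fingers hold the cap's rib, so I'll carry it to the square tray.

Emit:
apply_moves:
  dp:
    - [0,0,-0.03]
    - [0,0,-0.05]
    - [0,0,-0.05]
    - [0,0,-0.05]
    - [0.0105,0.046,0]
    - [0.0105,0.046,0]
    - [0.0105,0.046,0]
    - [0.0105,0.046,0]
    - [0.0105,0.046,0]
    - [0.0105,0.046,0]
  twist:
    - [0,0,0]
    - [0,0,0]
    - [0,0,0]
    - [0,0,0]
    - [0,0,0]
    - [0,0,0]
    - [0,0,0]
    - [0,0,0]
    - [0,0,0]
    - [0,0,0]
  fingers: [1,1,1,1,1,1,1,1,1,1]

```text
time: 16.05
position: [0.5842, 0.06, 0.1972]
tool_rot: [-3.126, 0.312, -0.001]
ft_force: [0.4, -0.7, -0.5]
grip_width: 0.162
grip_force: 15.0
```

Emit:
apply_moves:
  dp:
    - [0.0105,0.046,0]
    - [0.0105,0.046,0]
    - [0.0105,0.046,0]
    - [0.0105,0.046,0]
    - [0.0105,0.046,0]
    - [0.0105,0.046,0]
    - [0.0105,0.046,0]
    - [0.0105,0.046,0]
    - [0.0105,0.046,0.0]
    - [0,0,0]
  twist:
    - [0,0,0]
    - [0,0,0]
    - [0,0,0]
    - [0,0,0]
    - [0,0,0]
    - [0,0,0]
    - [0,0,0]
    - [0,0,0]
    - [0,0,0]
    - [0,0,0]
  fingers: [1,1,1,1,1,1,1,1,1,1]

```text
time: 17.05
position: [0.5914, -0.3726, 0.1952]
tool_rot: [3.12, -0.331, -0.003]
ft_force: [-1.1, -1.2, -0.0]
grip_width: 0.157
grip_force: 15.0
```

```bash
python3 -c "
from m import *
plan([.596,-.363,.0225],-11.8+90)"
```

```text
t 17.1 pos [ 0.5914 -0.3726  0.1952] j [ 0.71  0.45 -0.27  1.34  0.12  1.36 -1.34] w 0.157 | turn [ 0.005  0.002 -0.005] then dp [ 0.0025 -0.0104  0.1727] | before-turn dp [ 0.0027 -0.0112  0.1727]
```

Emit:
apply_moves:
  dp:
    - [0.003,-0.009,0.03]
    - [0,0,0.05]
    - [0,0,0.05]
    - [0,0,0]
    - [0,0,0]
  twist:
    - [0.004,0,-0.005]
    - [0,0,0]
    - [0,0,0]
    - [0,0,0]
    - [0,0,0]
  fingers: [1,1,1,1,1]

```text
time: 17.55
position: [0.5999, -0.3532, 0.0669]
tool_rot: [-3.121, 0.304, 0.0]
ft_force: [0.7, -0.1, 1.5]
grip_width: 0.158
grip_force: 15.0
```

```bash
python3 -c "
from m import *
plan([.596,-.363,.0225],-11.8+90)"
```

```text
t 17.6 pos [ 0.5999 -0.3532  0.0669] j [ 0.69  0.54 -0.27  1.48  0.15  1.14 -1.37] w 0.158 | turn [-0.006  0.001  0.012] then dp [-0.0019  0.0104  0.0444] | before-turn dp [-0.0019  0.0107  0.0443]
```

Emit:
apply_moves:
  dp:
    - [-0.002,0.01,0.02]
    - [0,0,0.012]
    - [0,0,0]
    - [0,0,0]
    - [0,0,0]
  twist:
    - [-0.005,0,0.01]
    - [0,0,0]
    - [0,0,0]
    - [0,0,0]
    - [0,0,0]
  fingers: [1,1,1,1,1]

```text
time: 18.05
position: [0.5979, -0.3629, 0.037]
tool_rot: [3.125, -0.319, 0.006]
ft_force: [0.4, 0.8, -0.1]
grip_width: 0.156
grip_force: 15.0
```

```bash
python3 -c "
from m import *
plan([.596,-.363,.0225],-11.8+90)"
```

```text
t 18.1 pos [ 0.5979 -0.3629  0.037 ] j [ 0.7   0.57 -0.26  1.5   0.16  1.09 -1.37] w 0.156 | turn [ 0.    -0.004  0.002] then dp [-0.0018  0.0005  0.0145] | before-turn dp [-0.0019  0.0005  0.0145]
```

Emit:
apply_moves:
  dp:
    - [-0.002,0,0.01]
    - [0,0,0.004]
    - [0,0,0]
    - [0,0,0]
    - [0,0,0]
    - [0,0,0]
    - [0,0,-0.02]
    - [0,0,-0.04]
    - [0,0,-0.04]
    - [0,0,0]
  twist:
    - [0,0,0]
    - [0,0,0]
    - [0,0,0]
    - [0,0,0]
    - [0,0,0]
    - [0,0,0]
    - [0,0,0]
    - [0,0,0]
    - [0,0,0]
    - [0,0,0]
  fingers: [1,1,1,0.6,0.6,0.6,0.6,0.6,0.6,0.6]

```text
time: 19.05
position: [0.5985, -0.3644, 0.1287]
tool_rot: [3.12, -0.32, 0.019]
ft_force: [-0.2, -0.8, 0.7]
grip_width: 0.398
grip_force: 0.0
```

```bash
python3 -c "
from m import *
plan([.432,-.205,.1],48.6)"
```

```text
t 19.1 pos [ 0.5985 -0.3644  0.1287] j [ 0.71  0.49 -0.27  1.43  0.13  1.23 -1.35] w 0.398 | turn [ 0.    -0.013  0.518] then dp [-0.2304 -0.0095  0.0287] | before-turn dp [-0.1958 -0.1224  0.0257]
```

Emit:
apply_moves:
  dp:
    - [-0.033,-0.02,0]
    - [-0.033,-0.0205,0]
    - [-0.033,-0.0205,0]
    - [-0.033,-0.0205,0]
    - [-0.033,-0.0205,0]
    - [-0.031,-0.02,0.005]
    - [0,0,0.02]
    - [0,0,0.01]
    - [0,0,0]
    - [0,0,0]
  twist:
    - [0,-0.008,0]
    - [0,0,0]
    - [0,0,0]
    - [0,0,0]
    - [0,0,0.13]
    - [0,0,0.13]
    - [0,0,0.13]
    - [0,0,0.128]
    - [0,0,0]
    - [0,0,0]
  fingers: [0.5,0.5,0.5,0.5,0.5,0.5,0.5,0.5,0.5,0.5]

```text
time: 20.05
position: [0.4309, -0.2001, 0.0873]
tool_rot: [2.94, -1.105, -0.01]
ft_force: [0.3, 0.8, 0.5]
grip_width: 0.5
grip_force: 0.0
```

```bash
python3 -c "
from m import *
plan([.432,-.205,.007],48.6)"
```

```text
t 20.1 pos [ 0.4309 -0.2001  0.0873] j [ 0.69  0.09 -0.32  2.02  0.03  1.05 -1.94] w 0.5 | turn [0.003 0.006 0.003] then dp [0.0041 0.0029 0.0803] | before-turn dp [0.0045 0.0027 0.0803]
```

Emit:
apply_moves:
  dp:
    - [0.004,0.003,0.03]
    - [0,0,0.03]
    - [0,0,0.018]
    - [0,0,0]
    - [0,0,0]
    - [0,0,0]
    - [0,0,0]
    - [0,0,0]
    - [0,0,0]
    - [0,0,0]
  twist:
    - [0.003,0.006,0]
    - [0,0,0]
    - [0,0,0]
    - [0,0,0]
    - [0,0,0]
    - [0,0,0]
    - [0,0,0]
    - [0,0,0]
    - [0,0,0]
    - [0,0,0]
  fingers: [0.5,0.5,0.5,0.5,1,1,1,1,1,1]
  newtons: 20

```text
time: 21.05
position: [0.4328, -0.2053, 0.0104]
tool_rot: [2.939, -1.109, 0.004]
ft_force: [-0.2, 0.5, 6.0]
grip_width: 0.249
grip_force: 20.0
```

```bash
python3 - <<'E'
from m import *
S=snap("scene","s6.png");print("bar scene",meas(S,"scene",(300,208),30,150,.024))
cv2.imwrite("pics/c6.png",cv2.resize(S[145:245,190:350,::-1],None,fx=4,fy=4))
plan([.432,.358,.2],-4.4+90)
E
```

```text
bar scene (array([ 405.8, -169. ]), array([24.6, 30.9]), 79.0)
t 21.1 pos [ 0.4327 -0.2053  0.0104] j [ 0.68  0.2  -0.31  2.08  0.08  0.87 -1.97] w 0.252 | turn [ 0.001 -0.002 -0.645] then dp [-0.0439 -0.5616 -0.1896] | before-turn dp [-0.3724 -0.4223 -0.1904]
```

View pics/c6.png

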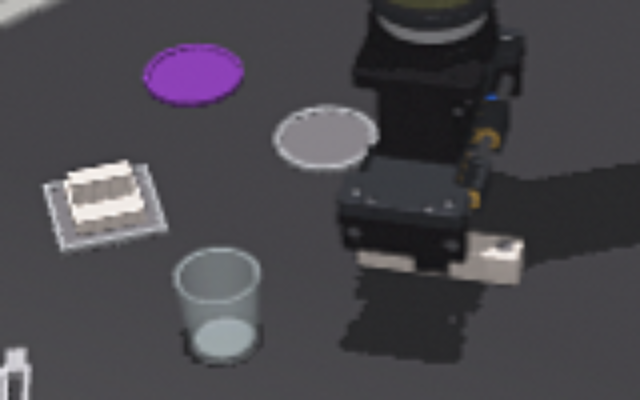

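The cap sits flat in the square tray at scene (216,197). The bar is gripped near its middle, so I'll lift it, turn and carry it to the long tray.

Emit:
apply_moves:
  dp:
    - [0,0,-0.03]
    - [0,0,-0.04]
    - [0,0,-0.04]
    - [0,0,-0.04]
    - [0,0,-0.03]
    - [0.01,-0.03,0]
    - [0.01,-0.043,0]
    - [0,-0.043,0]
    - [0,-0.043,0]
    - [0,-0.043,0]
  twist:
    - [0,0,-0.129]
    - [0,0,-0.129]
    - [0,0,-0.129]
    - [0,0,-0.129]
    - [0,0,-0.129]
    - [0,0,0]
    - [0,0,0]
    - [0,0,0]
    - [0,0,0]
    - [0,0,0]
  fingers: [1,1,1,1,1,1,1,1,1,1]

```text
time: 22.1
position: [0.4666, -0.0035, 0.189]
tool_rot: [3.138, -0.122, -0.001]
ft_force: [0.9, -0.5, -0.8]
grip_width: 0.252
grip_force: 20.0
```

Emit:
apply_moves:
  dp:
    - [0,-0.043,0]
    - [0,-0.043,0]
    - [0,-0.043,0]
    - [0,-0.043,0]
    - [0,-0.043,0]
    - [-0.015,-0.043,0]
    - [-0.015,-0.043,0]
    - [-0.015,-0.043,0]
    - [-0.015,-0.012,0]
    - [0,0,0]
  twist:
    - [0,0,0]
    - [0,0,0]
    - [0,0,0]
    - [0,0,0]
    - [0,0,0]
    - [0,0,0]
    - [0,0,0]
    - [0,0,0]
    - [0,0,0]
    - [0,0,0]
  fingers: [1,1,1,1,1,1,1,1,1,1]

```text
time: 23.1
position: [0.4312, 0.358, 0.1888]
tool_rot: [-3.139, 0.109, 0.003]
ft_force: [1.0, 0.3, -1.5]
grip_width: 0.245
grip_force: 20.0
```

Emit:
apply_moves:
  dp:
    - [0,0,0.03]
    - [0,0,0.05]
    - [0,0,0.04]
    - [0,0,0]
    - [0,0,0]
    - [0,0,0]
  twist:
    - [0,0,0]
    - [0,0,0]
    - [0,0,0]
    - [0,0,0]
    - [0,0,0]
    - [0,0,0]
  fingers: [1,1,1,1,1,1]

```text
time: 23.7
position: [0.4365, 0.3554, 0.0715]
tool_rot: [-3.137, 0.122, -0.005]
ft_force: [-0.2, -0.3, -0.8]
grip_width: 0.253
grip_force: 20.0
```

```bash
python3 -c "
from m import *
plan([.432,.358,.0145],-4.4+90)"
```

```text
t 23.7 pos [0.4365 0.3554 0.0715] j [-0.03  0.37 -0.83  1.82  0.31  1.08 -2.62] w 0.253 | turn [-0.002 -0.003 -0.001] then dp [-0.0047 -0.0023  0.057 ] | before-turn dp [-0.0049 -0.0022  0.057 ]
```

Emit:
apply_moves:
  dp:
    - [-0.005,-0.002,0.02]
    - [0,0,0.015]
    - [0,0,0]
    - [0,0,0]
    - [0,0,0]
  twist:
    - [0,0,-0.01]
    - [0,0,0]
    - [0,0,0]
    - [0,0,0]
    - [0,0,0]
  fingers: [1,1,1,1,1]

```text
time: 24.2
position: [0.4307, 0.3573, 0.035]
tool_rot: [-3.139, 0.106, -0.002]
ft_force: [0.3, 0.1, -0.0]
grip_width: 0.25
grip_force: 20.0
```

```bash
python3 -c "
from m import *
plan([.432,.358,.0145],-4.4+90)"
```

```text
t 24.2 pos [0.4307 0.3573 0.035 ] j [-0.07  0.41 -0.79  1.86  0.34  1.01 -2.64] w 0.25 | turn [-0.001 -0.001  0.009] then dp [ 0.0012 -0.0007  0.0205] | before-turn dp [ 0.0012 -0.0007  0.0205]
```

Lower the bar, release it and rise.

Emit:
apply_moves:
  dp:
    - [0.001,-0.001,0.012]
    - [0,0,0.008]
    - [0,0,0]
    - [0,0,0]
    - [0,0,0]
    - [0,0,0]
    - [0,0,0]
    - [0,0,-0.02]
    - [0,0,-0.04]
    - [0,0,-0.05]
  twist:
    - [0,0,0]
    - [0,0,0]
    - [0,0,0]
    - [0,0,0]
    - [0,0,0]
    - [0,0,0]
    - [0,0,0]
    - [0,0,0]
    - [0,0,0]
    - [0,0,0]
  fingers: [1,1,1,1,0.55,0.55,0.55,0.55,0.55,0.55]

```text
time: 25.2
position: [0.4297, 0.3567, 0.1235]
tool_rot: [3.137, -0.105, -0.006]
ft_force: [1.6, -0.3, 0.0]
grip_width: 0.448
grip_force: 0.0
```

```bash
python3 -c "
from m import *
plan([.43,.209,.1],60)"
```

```text
t 25.2 pos [0.4297 0.3567 0.1235] j [-0.03  0.3  -0.82  1.78  0.24  1.17 -2.56] w 0.448 | turn [0.003 0.003 0.457] then dp [0.0741 0.1277 0.0235] | before-turn dp [0.0103 0.1473 0.0239]
```

Emit:
apply_moves:
  dp:
    - [0.003,0.037,0]
    - [0.003,0.037,0]
    - [0.002,0.037,0]
    - [0.002,0.036,0]
    - [0,0,0.02]
    - [0,0,0.02]
    - [0,0,0.01]
    - [0,0,0]
    - [0,0,0]
  twist:
    - [0,0,0]
    - [0,0,0]
    - [0,0,0]
    - [0,0,0]
    - [0,0,-0.14]
    - [0,0,-0.14]
    - [0,0,-0.14]
    - [0,0,0]
    - [0,0,0]
  fingers: [0.4,0.4,0.4,0.4,0.4,0.4,0.4,0.4,0.4]

```text
time: 26.1
position: [0.4312, 0.2107, 0.0744]
tool_rot: [3.094, 0.547, 0.0]
ft_force: [0.3, -0.5, -0.1]
grip_width: 0.602
grip_force: 0.0
```

```bash
python3 -c "
from m import *
plan([.43,.209,.014],108.5)"
```

```text
t 26.1 pos [0.4312 0.2107 0.0744] j [ 0.25  0.16 -0.81  2.01  0.14  1.02 -1.84] w 0.602 | turn [0.    0.    0.027] then dp [-0.0017  0.0012  0.0604] | before-turn dp [-0.0017  0.0012  0.0604]
```

Emit:
apply_moves:
  dp:
    - [-0.002,0.001,0.03]
    - [0,0,0.02]
    - [0,0,0.01]
    - [0,0,0]
    - [0,0,0]
    - [0,0,0]
    - [0,0,0]
    - [0,0,0]
    - [0,0,0]
    - [0,0,0]
  twist:
    - [0,0,0]
    - [0,0,0]
    - [0,0,0]
    - [0,0,0]
    - [0,0,0]
    - [0,0,0]
    - [0,0,0]
    - [0,0,0]
    - [0,0,0]
    - [0,0,0]
  fingers: [0.4,0.4,0.4,0.4,1,1,1,1,1,1]
  newtons: 20

```text
time: 27.1
position: [0.4302, 0.2092, 0.0148]
tool_rot: [3.093, 0.551, 0.002]
ft_force: [-0.5, 0.6, 6.3]
grip_width: 0.337
grip_force: 20.0
```

Emit:
apply_moves:
  dp:
    - [0,0,-0.03]
    - [0,0,-0.05]
    - [0,0,-0.05]
    - [0,0,-0.05]
    - [0,0,0]
    - [0,0,0]
  twist:
    - [0,0,0]
    - [0,0,0]
    - [0,0,0]
    - [0,0,0]
    - [0,0,0]
    - [0,0,0]
  fingers: [1,1,1,1,1,1]

```text
time: 27.7
position: [0.4301, 0.2088, 0.1948]
tool_rot: [3.092, 0.55, 0.003]
ft_force: [-0.7, -0.2, -1.3]
grip_width: 0.339
grip_force: 20.0
```

```bash
python3 - <<'E'
from m import *
S=snap("scene","s7.png")
cv2.imwrite("pics/c7.png",cv2.resize(S[230:430,290:500,::-1],None,fx=2.9,fy=2.9))
plan([.4355,-.358,.175],108.5)
E
```

```text
t 27.8 pos [0.4291 0.2083 0.1933] j [ 0.33 -0.   -0.82  1.88 -0.    1.26 -1.72] w 0.34 | turn [0.001 0.001 0.03 ] then dp [-0.1736  0.5391  0.0183] | before-turn dp [-0.1894  0.5337  0.0191]
```

View pics/c7.png

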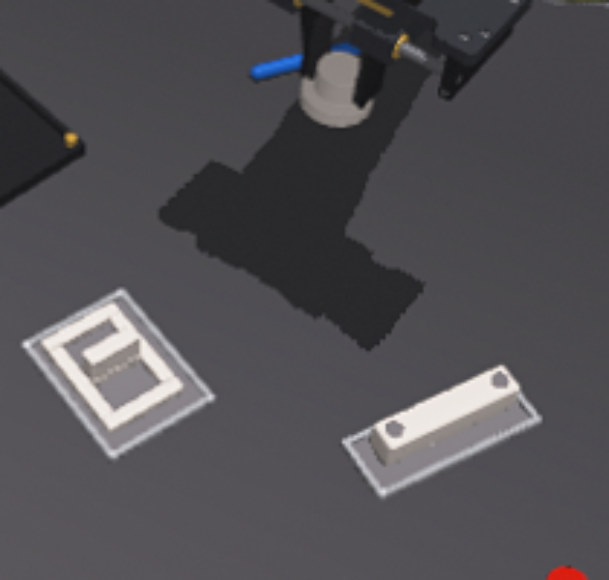

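The frame and bar both lie in their trays, and the plug is held level. I'll carry it to the grey round tray.

Emit:
apply_moves:
  dp:
    - [0,0.035,0]
    - [0,0.045,0]
    - [0,0.045,0]
    - [0,0.045,0]
    - [-0.0235,0.0445,0]
    - [-0.0235,0.0445,0]
    - [-0.0235,0.0445,0]
    - [-0.0235,0.0445,0]
    - [-0.0235,0.0445,0]
    - [-0.0235,0.0445,0]
  twist:
    - [0,0,0]
    - [0,0,0]
    - [0,0,0]
    - [0,0,0]
    - [0,0,0]
    - [0,0,0]
    - [0,0,0]
    - [0,0,0]
    - [0,0,0]
    - [0,0,0]
  fingers: [1,1,1,1,1,1,1,1,1,1]

```text
time: 28.75
position: [0.4465, -0.2492, 0.1915]
tool_rot: [-3.09, -0.551, 0.006]
ft_force: [0.6, 0.4, -0.4]
grip_width: 0.339
grip_force: 20.0
```

Emit:
apply_moves:
  dp:
    - [-0.0235,0.0445,0]
    - [-0.0245,0.0445,0]
    - [0,0.01,0]
    - [0,0,0.03]
    - [0,0,0.05]
    - [0,0,0.03]
    - [0,0,0]
    - [0,0,0]
    - [0,0,0]
  twist:
    - [0,0,0]
    - [0,0,0]
    - [0,0,0]
    - [0,0,0]
    - [0,0,0]
    - [0,0,0]
    - [0,0,0]
    - [0,0,0]
    - [0,0,0]
  fingers: [1,1,1,1,1,1,1,1,1]

```text
time: 29.65
position: [0.439, -0.3569, 0.0858]
tool_rot: [3.091, 0.552, 0.002]
ft_force: [0.4, 0.2, 0.1]
grip_width: 0.337
grip_force: 20.0
```

```bash
python3 -c "
from m import *
plan([.4355,-.358,.019],106.8)"
```

```text
t 29.6 pos [ 0.439  -0.3569  0.0858] j [ 0.87  0.26 -0.27  1.82  0.08  1.07 -0.64] w 0.337 | turn [ 0.002 -0.001  0.06 ] then dp [-0.0037  0.0001  0.0668] | before-turn dp [-0.0037 -0.0003  0.0668]
```

Emit:
apply_moves:
  dp:
    - [-0.004,0,0.03]
    - [0,0,0.02]
    - [0,0,0.01]
    - [0,0,0.006]
    - [0,0,0]
    - [0,0,0]
    - [0,0,0]
  twist:
    - [0,0,0]
    - [0,0,0]
    - [0,0,0]
    - [0,0,0]
    - [0,0,0]
    - [0,0,0]
    - [0,0,0]
  fingers: [1,1,1,1,1,1,1]

```text
time: 30.35
position: [0.4348, -0.3584, 0.0194]
tool_rot: [3.091, 0.551, 0.002]
ft_force: [0.7, -0.7, -0.8]
grip_width: 0.337
grip_force: 20.0
```

Emit:
apply_moves:
  dp:
    - [0,0,0]
    - [0,0,0]
    - [0,0,0]
    - [0,0,-0.02]
    - [0,0,-0.04]
    - [0,0,-0.05]
    - [0,0,-0.05]
    - [0,0,-0.05]
    - [0,0,0]
  twist:
    - [0,0,0]
    - [0,0,0]
    - [0,0,0]
    - [0,0,0]
    - [0,0,0]
    - [0,0,0]
    - [0,0,0]
    - [0,0,0]
    - [0,0,0]
  fingers: [0.4,0.4,0.4,0.4,0.4,0.4,0.4,0.4,0.4]

```text
time: 31.25
position: [0.4377, -0.3602, 0.2369]
tool_rot: [3.081, 0.549, 0.014]
ft_force: [-0.1, 0.1, -0.4]
grip_width: 0.594
grip_force: 0.0
```

Emit:
apply_moves:
  dp:
    - [0.01,0.045,0]
    - [-0.01,0.045,0]
    - [-0.02,0.045,0]
    - [-0.03,0.045,0]
    - [-0.03,0.04,0]
    - [-0.03,0.02,0]
    - [0,0,0]
    - [0,0,0]
  twist:
    - [0,0,0]
    - [0,0,0]
    - [0,0,0]
    - [0,0,0]
    - [0,0,0]
    - [0,0,0]
    - [0,0,0]
    - [0,0,0]
  fingers: [0.4,0.4,0.4,0.4,0.4,0.4,0.4,0.4]

```text
time: 32.05
position: [0.4134, -0.6178, 0.2271]
tool_rot: [-3.092, -0.547, 0.001]
ft_force: [0.5, 1.9, -1.0]
grip_width: 0.6
grip_force: 0.0
```

```bash
python3 - <<'E'
from m import *
T=snap("top","t8.png");S=snap("scene","s8.png")
R8=lambda a:cv2.resize(a[...,::-1],(400,300))
cv2.imwrite("pics/c8.png",np.vstack([np.hstack([R8(T[170:290,130:290]),R8(T[170:290,360:520])]),np.hstack([R8(S[320:425,315:455]),R8(S[140:260,190:350])])]))
for n,c,w,z in[("frame",(213,203),30,.011),("bar",(154,264),35,.027),("cap",(433,201),20,.015),("plug",(432,262),18,.014)]:
    print(n,meas(T,"top",c,w,180,z),"tray",meas(T,"top",c,w+5 if n!="plug" else 20,85,.006))
E
```

```text
frame (array([590.9, 209.9]), array([ 82.7, 105.4]), 3.7) tray (array([592.1, 211.1]), array([ 89.8, 113.5]), 3.7)
bar (array([426.9, 354.1]), array([ 22.6, 103.8]), 86.1) tray (array([431.2, 358.7]), array([ 52.5, 133.4]), 86.4)
cap (array([ 595.3, -366.7]), array([47.3, 49.1]), 78.6) tray (array([ 595.7, -365.1]), array([75.8, 76.1]), 78.2)
plug (array([ 433.9, -366. ]), array([52.1, 51.9]), 44.0) tray (array([ 434.9, -358.8]), array([72.3, 72.6]), 44.0)
```

View pics/c8.png

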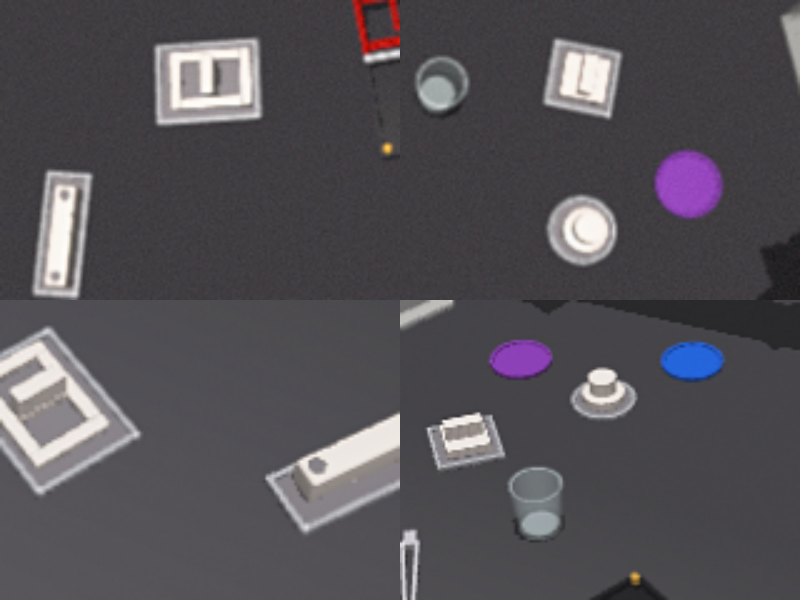

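All four parts lie flat in their matching trays: frame at top image (213,202), bar (155,264), cap (433,201) and plug (433,262). The gate is still leaning open and the gripper is clear.

```bash
python3 -c "
from bench import ctrl
print(ctrl.close_job())"
```

```text
the job is handed in; nothing more can be done
None
```

I handed the job in at about 32 s: the gate stands open, and the frame, clamp bar, plug and cap each lie flat in their own tray in the last pictures, though the hand-in gave no verdict back.

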